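# Reset the tripped bench controller through its guarded well

## Robot

A 6-joint arm with a two-finger parallel gripper is mounted at the origin on the work surface; the furniture and walls round the work are solid. World frame = base frame: x ahead of the robot, y to its left, z up, the work surface at z = 0. Lengths are in m, angles in rad, forces in N, time in s.
With the tool pointing down it reaches from about 0.275 to 0.725 m from the base axis. Payload 15.9 kg.
Tool frame: the origin (TCP) lies midway between the tips of the shut fingers; the grasp point (between the pads) lies 19 mm behind it; z points along the fingers, y is the line along which they close (so a half turn about z gives the same grasp; the last joint's range is limited). The gripper opens to 85 mm and grips with 20 to 120 N. Pads are 22 mm wide; open, the fingers measure 114 mm over their backs; the gripper's body (76 mm by 85 mm) begins 54 mm behind the grasp point. The pads swing forward as they close: fully open they stand 13 mm farther back than shut.
Start: joints at [-1.262, 0.213, -0.034, 1.323, 0, 1.571], TCP at [0.152, -0.476, 0.231] pointing down, gripper open.
Joint ranges: [-2.98, 2.98], [-0.74, 1.72], [-1.14, 1.35], [-2.1, 2.04], [-1.57, 1.44], [-3.14, 3.14]. Speed limits (rad/s): [1.89, 1.89, 2.39, 2.57, 3.14, 3.14].

## Interface

Orientations are given as a rotation vector (axis times angle).
In Python, from plant import ctrl gives the robot as it stands.
- The arm moves only by the tool jog_arm, never from a script. Its argument "steps" is a list of rows, each an object of numbers: "dx", "dy", "dz": the shift along the tool's x, y, z in m; "yaw": the turn about the tool's z in degrees. In form: [{"dx": .., "dy": .., "dz": .., "yaw": ..}, ...]. A call has 1 to 8 rows; each row shifts and turns the commanded pose from where the row before left it, along the tool's axes as they then stand; what a row does not reach is not made up. A row lasts 1/12 s, in which the tool goes at most 41.7 mm and 7.16 degrees, less where a joint would pass 70% of its speed; a pose out of reach is approached as far as the arm can. A call is refused whole if a number of a shift passes 0.0417 or a number of a turn 7.16, either way. A call with a gripper value outside its range is refused whole. "grip" is the opening, from 0 (shut) to 1 (fully open), set as the call begins (left out, the last holds). The fingers move at their own pace and stop on an object; "force" is the grip in N (left out, the last holds). Time passes only in rows, so rows that do not move let the fingers close. It gives the time, the measured TCP pose, the force, the opening and the grip force at its end, in the units of the state.
- ctrl.state(): the state, without advancing time (a new reading comes with each control period).
- ctrl.get_image(name): name is "scene" or "top" or "wrist"; returns a dict with "img" (384x512x3 uint8, red, green, blue), "fx", "fy", "cx", "cy" (pixels), "position" and "rotation" of the camera in the world; the wrist camera has in their place "mount" (4x4, takes a point from camera to tool coordinates, whose origin is the TCP and whose axes are the flange's). Camera axes: x right, y up, looking along -z (the intrinsics and any distortion apply to the point x, -y, -z); pixel columns grow to the right and rows downward; lengths in m; the calibration is good to about 2 mm. A picture is of the moment at which its call begins: read the wrist's pose just before it. There is no depth.
- ctrl.close_job(): hands the job in; it is judged then, once.
The state is a dict: "t": time; "joints": joint angles; "joint_vel": joint speeds; "joint_efforts": joint torques, N m; "tcp_pos": TCP position; "tool_rot": TCP orientation; "contact_force": force on the tool from outside, world axes, zero at the start; "torque": the same for the moment, N m; "finger_gap": finger opening in m; "grip_force": force on a finger pad.
Only numpy, scipy, OpenCV 4.12 (cv2) and the standard library are available. Lean on these libraries where they do the work, as an engineer would, in place of code of your own. Each camera call takes 0.05 s, during which the arm holds its last target. There are 200 camera calls.

## Task

The controller with the red lamp has tripped: with a fingertip push its yellow guard fully open, reach down into the well it covered, press the sunken blue key right down and keep it down for two seconds, then push the guard fully shut again. Only touch and push: do not lift or shift either controller, leave the green-lamp controller's guard and key alone, and do not disturb the things standing around.

Things in the scene. Friction and masses are not known exactly. Their poses are not given: they have to be found in the camera images.
- tripped: The controller to reset: white bench box, red lamp (20 mm across) on its top near the front right corner. 120 (x) x 150 (y) x 64 (z) mm, 2.5 kg, loose on rubber feet. Origin: centre of its underside; -x face = front with display, +y its left, z up. Low rails on its top guide the guard along y (at x = +-32.5, 6 wide, tops at z = 70).
- tripped_well (a point): centre of the mouth of the round well in the controller's flat top, at x = 0, y = +40, z = 64 mm of the controller. Well 46 mm across, floor 34 mm below the mouth. Axes as the controller's.
- tripped_guard (a joint): sliding yellow guard, in m: 0 = shut (plate centred over the well at y = +40 mm), grows as it slides to the controller's -y, 0.060 = fully open (plate centred at y = -20, well quite free). Plate 58 (x) x 56 (y) mm, its upper face 4.5 mm above the deck (z = 68.5). About 1 N of friction; it stays where it is left.
- tripped_lug_top (a point): middle of the top of the guard's upright lug, which is pushed to slide the guard; moves with the guard. Lug 34 (x) x 10 (y) mm, across the middle of the plate, rising 19.5 mm above the plate's upper face to z = 88. Axes as the controller's.
- tripped_key (a joint): blue spring key in the well, in m: 0 = up, 0.006 = fully down. It starts to move at about 2.4 N and is fully down at about 6 N; springs back.
- tripped_key_top (a point): centre of the top of the blue key (32 mm across), on the well's axis, 20 mm below the deck when up (z = 44); moves with the key.
- healthy: The other controller, same build, to be left alone: white bench box, green lamp (20 mm across) on its top near the front right corner. 120 (x) x 150 (y) x 64 (z) mm, 2.5 kg, loose on rubber feet. Origin: centre of its underside; -x face = front with display, +y its left, z up. Low rails on its top guide the guard along y (at x = +-32.5, 6 wide, tops at z = 70).
- healthy_well (a point): centre of the mouth of the round well in the controller's flat top, at x = 0, y = +40, z = 64 mm of the controller. Well 46 mm across, floor 34 mm below the mouth. Axes as the controller's.
- healthy_guard (a joint): sliding yellow guard, in m: 0 = shut (plate centred over the well at y = +40 mm), grows as it slides to the controller's -y, 0.060 = fully open (plate centred at y = -20, well quite free). Plate 58 (x) x 56 (y) mm, its upper face 4.5 mm above the deck (z = 68.5). About 1 N of friction; it stays where it is left.
- healthy_lug_top (a point): middle of the top of the guard's upright lug, which is pushed to slide the guard; moves with the guard. Lug 34 (x) x 10 (y) mm, across the middle of the plate, rising 19.5 mm above the plate's upper face to z = 88. Axes as the controller's.
- healthy_key (a joint): blue spring key in the well, in m: 0 = up, 0.006 = fully down. It starts to move at about 2.4 N and is fully down at about 6 N; springs back.
- healthy_key_top (a point): centre of the top of the blue key (32 mm across), on the well's axis, 20 mm below the deck when up (z = 44); moves with the key.
- timer: Bystander: white bench timer 62 x 66 x 19, lying flat; origin: centre of its underside.
- tape_roll: Bystander: green roll of tape, 68 across, 19 high, lying flat; origin: centre of its underside.
- beaker: Bystander: clear beaker, 56 across, 70 high, upright; origin: centre of its underside.
- blue_cap_bottle: Bystander: clear bottle with blue cap, 47 across, 122 high, upright; origin: centre of its underside.
Mind the look-alikes: they are no part of the job. Leave any purple look-alike of the tripped alone.

How it is judged:
By the outcome, as a careful person would: the job done as asked, in the order asked, and still so for the second after the job is handed in, with the robot touching nothing.
It also fails if it takes over 54 s, if anything falls off the work surface, if the arm or the gripper's body presses on something with over 40 N, if the wrist force passes 120 N, or if a joint passes its speed limit or range.

## Working session

There is one attempt and no reset: what is moved stays moved. The work goes in short steps, Python scripts to look and compute and a tool call to move; the robot and the scene stay as the last step left them, time stands still between calls to the robot, and variables do not carry over. Pictures are saved under pics/ and viewed, at most 11 in all, crops included, and the job is handed in when it is done.

Besides the shell and the picture viewer there is one more tool, called after ">>>" by a JSON object that holds its "name" and its "arguments". jog_arm: Moves the arm, as the interface text tells. Its arguments: {"type":"object","properties":{"steps":{"type":"array","items":{"type":"object","properties":{"dx":{"type":"number"},"dy":{"type":"number"},"dz":{"type":"number"},"yaw":{"type":"number"}}}},"grip":{"type":"number"},"force":{"type":"number"}},"required":["steps"]}

```bash
mkdir -p pics; ls; cat > h.py <<'E'
import numpy as np, cv2
from plant import ctrl
from scipy.spatial.transform import Rotation as R
def grab(name,out=None):
    s=ctrl.state(); d=ctrl.get_image(name)
    if out: cv2.imwrite('pics/'+out,d['img'][:,:,::-1])
    if 'mount' in d:
        T=np.eye(4);T[:3,:3]=R.from_rotvec(s['tool_rot']).as_matrix();T[:3,3]=s['tcp_pos'];T=T@np.array(d['mount']);d['position']=T[:3,3];d['rotation']=T[:3,:3]
    return d
def plane(d,uv,z):
    r=np.array([(uv[0]-d['cx'])/d['fx'],-(uv[1]-d['cy'])/d['fy'],-1.]); r=np.array(d['rotation'])@r
    p=np.array(d['position']); return p+r*(z-p[2])/r[2]
E
python3 - <<'E'
from h import *
a=grab('top','top.png');b=grab('scene','scene.png')
cv2.imwrite('pics/both.png',cv2.resize(np.hstack([a['img'],b['img']])[:,:,::-1],(800,300)))
print({k:v for k,v in a.items() if k!='img'});print({k:v for k,v in b.items() if k!='img'});print(ctrl.state())
E
```

```text
pics
{'fx': 437.2547560269779, 'fy': 437.2547560269779, 'cx': 258.2674058366336, 'cy': 190.3960066059877, 'position': array([0.1895007 , 0.02191571, 1.57288671]), 'rotation': array([ 0.10430859, -0.0899256 , -1.54664956])}
{'fx': 439.332015101201, 'fy': 439.332015101201, 'cx': 261.1734370614461, 'cy': 189.06917575135316, 'position': array([-0.53992481,  0.4684092 ,  1.03032239]), 'rotation': array([ 0.50886931, -0.82309413, -1.87816377])}
{'t': 0.1, 'joints': array([-1.26201289e+00,  2.13301020e-01, -3.49509746e-02,  1.32349050e+00,
       -6.64584361e-06,  1.57084419e+00]), 'joint_vel': array([ 6.04327472e-04,  6.83995254e-04,  2.90256184e-03, -8.10896777e-04,
        8.67970313e-05,  7.73591658e-04]), 'joint_efforts': array([ 6.73561826e-04, -6.87248397e+01,  4.87803197e+01,  1.22747183e-02,
        9.26226085e-05, -3.44440295e-06]), 'tcp_pos': array([ 0.15186168, -0.47608227,  0.23088661]), 'tool_rot': array([-3.10331298e+00, -4.82893369e-01,  2.38830545e-04]), 'contact_force': array([ 1.10810904, -0.83625035, -0.29402308]), 'torque': array([ 0.01915262,  0.04655857, -0.0034247 ]), 'grip_force': 0.0, 'finger_gap': 0.08543556271748462}
```

View pics/top.png

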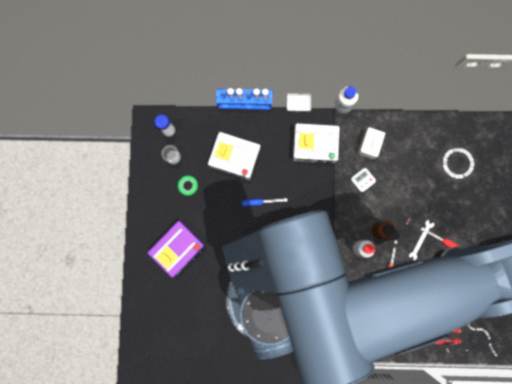

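View pics/scene.png

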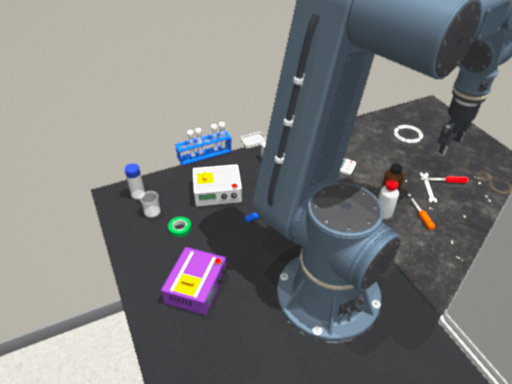

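The top view shows three candidates:
- A white box with a red lamp at about (234,155), lamp at (244,172).
- A white box with a green lamp at about (317,142).
- A purple box with a red lamp at about (176,249).

The white box with the red lamp fits. I'll measure it and confirm it in one crop.

```bash
sed -i "s/^    return d/    d['rotation']=np.array(d['rotation']); d['rotation']=R.from_rotvec(d['rotation']).as_matrix() if d['rotation'].ndim==1 else d['rotation']\n    return d/" h.py
python3 - <<'E'
from h import *
d=grab('top');im=d['img'];hsv=cv2.cvtColor(im,cv2.COLOR_RGB2HSV)
H,S,V=[hsv[...,i].astype(int) for i in range(3)]
roi=np.zeros(H.shape,bool);roi[125:185,200:268]=1
def cen(m):
    m=m&roi; n,l,st,c=cv2.connectedComponentsWithStats(m.astype(np.uint8)); k=1+st[1:,4].argmax(); return c[k],st[k,4],(l==k)
y,ny,my=cen((H>20)&(H<35)&(S>120)&(V>120)); r,nr,_=cen(((H<8)|(H>172))&(S>120)&(V>90)); 
w,nw,mw=cen((V>110))
rect=cv2.minAreaRect(np.argwhere(mw)[:,::-1].astype(np.float32))
print(y,ny,r,nr,rect,nw)
Y=plane(d,y,.07);L=plane(d,r,.066);print('yellow',Y,'lamp',L)
c=[plane(d,q,.064) for q in cv2.boxPoints(rect)];print(np.round(c,4),np.mean(c,0))
for i in range(4):
    e=c[(i+1)%4]-c[i];print(np.linalg.norm(e[:2]),np.degrees(np.arctan2(e[1],e[0])))
for n,q in dict(bottle=(168,130),beaker=(171,155),tape=(188,186),green=(317,142),rack=(243,98)).items(): print(n,plane(d,q,.05))
cv2.imwrite('pics/c1.png',cv2.resize(im[115:195,195:350,::-1],None,fx=5,fy=5,interpolation=cv2.INTER_CUBIC))
E
```

```text
[223.48255814 150.81395349] 172 [244.4 171.4] 15 ((233.84999084472656, 154.45001220703125), (45.53679656982422, 36.99864196777344), 18.43494987487793) 1655
yellow [0.5138978  0.16290844 0.07      ] lamp [0.44302254 0.08782064 0.066     ]
[[0.464  0.2218 0.064 ]
 [0.591  0.185  0.064 ]
 [0.5421 0.0309 0.064 ]
 [0.4162 0.069  0.064 ]] [0.50330094 0.12668613 0.064     ]
0.13221452831473324 -16.15129216055506
0.161662307620791 -107.61159845008424
0.13153542502151094 163.15611627666513
0.16005662228294362 72.62035734970972
bottle [0.58995155 0.36581012 0.05      ]
beaker [0.49919707 0.35076503 0.05      ]
tape [0.38948025 0.28561941 0.05      ]
green [ 0.557047  -0.1668146  0.05     ]
rack [0.71370541 0.10064531 0.05      ]
```

View pics/c1.png

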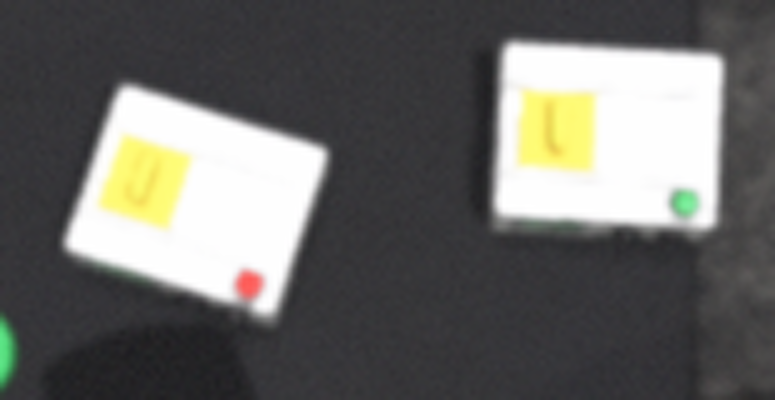

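The crop confirms it: the left white box, lamp at crop (249,285), is red and tripped. The right one, lamp at (684,203), is green. The controller's yaw is about -17° and its well is near (0.515, 0.164). I'll shut the fingers and turn the tool so that tool x runs along controller y.

>>> {"name": "jog_arm", "arguments": {"steps": [{"yaw": -6.9}, {"yaw": -6.9}, {"yaw": -6.9}, {"yaw": -6.9}, {"yaw": -6.9}, {"yaw": -6.9}, {"yaw": -6.9}, {"yaw": -6.9}], "grip": 0}}

```text
schema error: expected keys dx, dy, dz, yaw
```

>>> {"name": "jog_arm", "arguments": {"steps": [{"dx": 0.0284, "dy": 0.0063}, {"dx": 0.0284, "dy": 0.0063}, {"dx": 0.0284, "dy": 0.0063}, {"dx": 0.0284, "dy": 0.0063}, {"dx": 0.0284, "dy": 0.0063}, {"dx": 0.0284, "dy": 0.0063}, {"dx": 0.0284, "dy": 0.0063}, {"dx": 0.0284, "dy": 0.0063}]}}

```text
schema error: expected keys dx, dy, dz, yaw
```

>>> {"name": "jog_arm", "arguments": {"steps": [{"dx": 0.0284, "dy": 0.0063}, {"dx": 0.0284, "dy": 0.0063}, {"dx": 0.0284, "dy": 0.0063}, {"dx": 0.0284, "dy": 0.0063}, {"dx": 0.0284, "dy": 0.0063}, {"dx": 0.0284, "dy": 0.0063}, {"dx": 0.0284, "dy": 0.0063}, {"dx": 0.0284, "dy": 0.0063}]}}

```text
schema error: expected keys dx, dy, dz, yaw
```

>>> {"name": "jog_arm", "arguments": {"steps": [{"dx": 0.0284, "dy": 0.0063}, {"dx": 0.0284, "dy": 0.0063}, {"dx": 0.0284, "dy": 0.0063}, {"dx": 0.0284, "dy": 0.0063}, {"dx": 0.0284, "dy": 0.0063}, {"dx": 0.0284, "dy": 0.0063}, {"dx": 0.0284, "dy": 0.0063}, {}]}}

```text
schema error: expected keys dx, dy, dz, yaw
```

```bash
python3 - <<'E'
from h import *
d=grab('wrist','w1.png');s=ctrl.state();print(s['t'],s['tcp_pos'],s['tool_rot'],s['contact_force'],s['finger_gap'],s['joints']);print(np.round(d['mount'],3),d['position'])
E
```

```text
0.2 [ 0.15188077 -0.47616719  0.23101788] [-3.10359353e+00 -4.83023872e-01  2.16461244e-04] [-0.67778621  0.15146398  1.26850365] 0.08518122948152151 [-1.26200815e+00  2.13179570e-01 -3.47731810e-02  1.32349381e+00
 -3.82940093e-05  1.57079429e+00]
[[-0.001  0.945  0.327  0.084]
 [ 1.     0.001 -0.001  0.001]
 [-0.001  0.327 -0.945 -0.143]
 [ 0.     0.     0.     1.   ]] [ 0.23188795 -0.45163067  0.37399945]
```

View pics/w1.png

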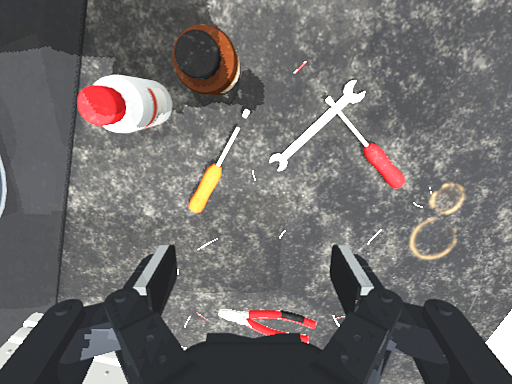

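All four keys are needed in each row. The wrist view shows only the starting area: bottles at (110,100) and (205,60), tools, and the open fingers. I'll send the rows again.

>>> {"name": "jog_arm", "arguments": {"steps": [{"dx": 0, "dy": 0, "dz": 0, "yaw": -6.9}, {"dx": 0, "dy": 0, "dz": 0, "yaw": -6.9}, {"dx": 0, "dy": 0, "dz": 0, "yaw": -6.9}, {"dx": 0, "dy": 0, "dz": 0, "yaw": -6.9}, {"dx": 0, "dy": 0, "dz": 0, "yaw": -6.9}, {"dx": 0, "dy": 0, "dz": 0, "yaw": -6.9}, {"dx": 0, "dy": 0, "dz": 0, "yaw": -6.9}, {"dx": 0, "dy": 0, "dz": 0, "yaw": -6.9}], "grip": 0}}

```text
t: 0.87
tcp_pos: [0.1519, -0.4762, 0.2312]
tool_rot: [-2.521, -1.874, -0.0]
contact_force: [0.7, -0.6, 0.8]
finger_gap: -0.0003
grip_force: 0.0
```

>>> {"name": "jog_arm", "arguments": {"steps": [{"dx": 0.0284, "dy": 0.0063, "dz": 0, "yaw": 0}, {"dx": 0.0284, "dy": 0.0063, "dz": 0, "yaw": 0}, {"dx": 0.0284, "dy": 0.0063, "dz": 0, "yaw": 0}, {"dx": 0.0284, "dy": 0.0063, "dz": 0, "yaw": 0}, {"dx": 0.0284, "dy": 0.0063, "dz": 0, "yaw": 0}, {"dx": 0.0284, "dy": 0.0063, "dz": 0, "yaw": 0}, {"dx": 0.0284, "dy": 0.0063, "dz": 0, "yaw": 0}, {"dx": 0.0284, "dy": 0.0063, "dz": 0, "yaw": 0}]}}

```text
t: 1.53
tcp_pos: [0.2672, -0.2727, 0.2313]
tool_rot: [2.527, 1.866, 0.0]
contact_force: [1.5, 0.2, 0.2]
finger_gap: -0.0002
grip_force: 0.0
```

>>> {"name": "jog_arm", "arguments": {"steps": [{"dx": 0.0284, "dy": 0.0063, "dz": 0, "yaw": 0}, {"dx": 0.0284, "dy": 0.0063, "dz": 0, "yaw": 0}, {"dx": 0.0284, "dy": 0.0063, "dz": 0, "yaw": 0}, {"dx": 0.0284, "dy": 0.0063, "dz": 0, "yaw": 0}, {"dx": 0.0284, "dy": 0.0063, "dz": 0, "yaw": 0}, {"dx": 0.0284, "dy": 0.0063, "dz": 0, "yaw": 0}, {"dx": 0.0284, "dy": 0.0063, "dz": 0, "yaw": 0}, {"dx": 0.0284, "dy": 0.0063, "dz": 0, "yaw": 0}]}}

```text
t: 2.2
tcp_pos: [0.3824, -0.0702, 0.2313]
tool_rot: [2.527, 1.866, 0.0]
contact_force: [0.8, -0.8, 0.0]
finger_gap: -0.0002
grip_force: 0.0
```

>>> {"name": "jog_arm", "arguments": {"steps": [{"dx": 0.0284, "dy": 0.0063, "dz": 0, "yaw": 0}, {"dx": 0.0284, "dy": 0.0063, "dz": 0, "yaw": 0}, {"dx": 0.0284, "dy": 0.0063, "dz": 0, "yaw": 0}, {"dx": 0.0284, "dy": 0.0063, "dz": 0, "yaw": 0}, {"dx": 0.0284, "dy": 0.0063, "dz": 0, "yaw": 0}, {"dx": 0.0284, "dy": 0.0063, "dz": 0, "yaw": 0}, {"dx": 0.0284, "dy": 0.0063, "dz": 0, "yaw": 0}, {"dx": 0, "dy": 0, "dz": 0, "yaw": 0}]}}

```text
t: 2.87
tcp_pos: [0.4842, 0.1089, 0.2306]
tool_rot: [-2.524, -1.869, -0.0]
contact_force: [1.1, 0.5, -0.7]
finger_gap: 0.0002
grip_force: 0.0
```

```bash
python3 - <<'E'
from h import *
d=grab('wrist','w2.png');s=ctrl.state();print(s['t'],s['tcp_pos'],s['tool_rot'],s['contact_force'],s['finger_gap'],s['joints']);print(R.from_rotvec(s['tool_rot']).as_matrix().round(3))
E
```

```text
2.9167 [0.48315393 0.10717686 0.23062464] [-2.52426297e+00 -1.86929668e+00  1.10872769e-03] [ 0.49792023 -0.0677856  -0.54629615] -0.00018797043246366447 [ 2.18158147e-01  2.03313333e-01 -4.81252670e-02  1.32022476e+00
  2.11216527e-04  2.08492313e+00]
[[ 0.292  0.957 -0.001]
 [ 0.957 -0.292  0.   ]
 [-0.    -0.001 -1.   ]]
```

View pics/w2.png

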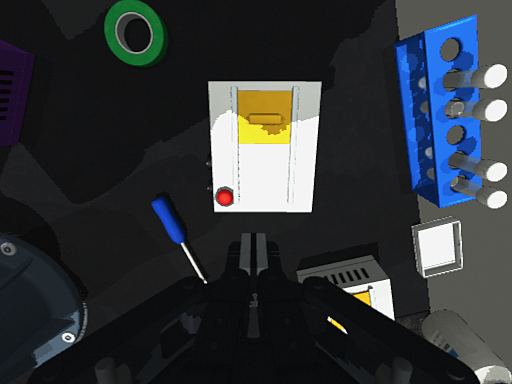

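The wrist view shows the tripped box: corners (208,81), (322,81), (313,212), (214,212), red lamp (225,198), lug (265,119). It is nearly aligned with the tool. I'll measure it precisely.

```bash
python3 - <<'E'
from h import *
d=grab('wrist');im=d['img'];s=ctrl.state();hsv=cv2.cvtColor(im,cv2.COLOR_RGB2HSV)
H,S,V=[hsv[...,i].astype(int) for i in range(3)]
Rt=R.from_rotvec(s['tool_rot']).as_matrix()
tool=lambda p:(Rt.T@(p-s['tcp_pos'])).round(4)
roi=np.zeros(H.shape,bool);roi[70:225,195:335]=1
ym=((H>15)&(H<35)&(S>120)&roi).astype(np.uint8)
ye=cv2.minAreaRect(cv2.findNonZero(ym));print('yellow',ye)
q=cv2.boxPoints(ye);P=np.array([plane(d,a,.0685) for a in q]);print('plate tool',tool(P.mean(0)),[tool(p) for p in P])
rm=(((H<8)|(H>172))&(S>150)&roi).astype(np.uint8);m=cv2.moments(rm,True);u=(m['m10']/m['m00'],m['m01']/m['m00']);lamp=plane(d,u,.066);print('lamp',u,tool(lamp))
lug=plane(d,(265,119),.088);print('lug~',tool(lug))
bm=((V>70)&roi).astype(np.uint8);n,l,st,c=cv2.connectedComponentsWithStats(bm);k=1+st[1:,4].argmax()
cnt=max(cv2.findContours((l==k).astype(np.uint8),cv2.RETR_EXTERNAL,cv2.CHAIN_APPROX_NONE)[0],key=cv2.contourArea)
ap=cv2.approxPolyDP(cv2.convexHull(cnt),6,True)[:,0];print(ap.tolist());
for a in ap: print(a,tool(plane(d,a,.064)))
cv2.imwrite('pics/c2.png',cv2.resize(im[70:250,195:335,::-1],None,fx=3.3,fy=3.3))
E
```

```text
yellow ((265.0, 115.0), (52.0, 54.0), 90.0)
plate tool [0.0651 0.0132 0.1622] [array([ 0.0923, -0.0157,  0.1622]), array([0.0924, 0.0413, 0.1622]), array([0.0378, 0.0439, 0.1622]), array([ 0.0377, -0.0166,  0.1623])]
lamp (225.00510204081633, 195.39285714285714) [-0.0281 -0.0337  0.1648]
lug~ [0.0631 0.0124 0.1427]
[[322, 79], [311, 210], [215, 210], [208, 79]]
[322  79] [0.1024 0.0732 0.1667]
[311 210] [-0.0481  0.0722  0.1667]
[215 210] [-0.0482 -0.0469  0.1669]
[208  79] [ 0.1024 -0.0475  0.1668]
```

View pics/c2.png

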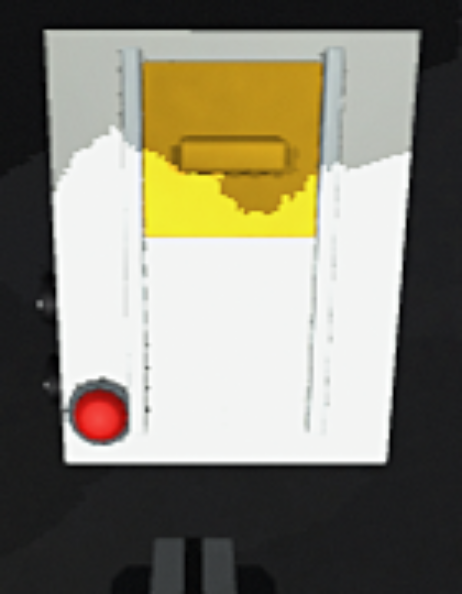

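The box is aligned with the tool to better than 0.5°. Relative to the TCP the well is at about tool (0.066, 0.013) and the lug's +y face is at x≈0.071. I'll go to x=0.092 and descend beside the lug.

>>> {"name": "jog_arm", "arguments": {"steps": [{"dx": 0.023, "dy": 0.0032, "dz": 0, "yaw": 0}, {"dx": 0.023, "dy": 0.0032, "dz": 0, "yaw": 0}, {"dx": 0.023, "dy": 0.0032, "dz": 0, "yaw": 0}, {"dx": 0.023, "dy": 0.0032, "dz": 0, "yaw": 0}, {"dx": 0, "dy": 0, "dz": 0.02, "yaw": 0}, {"dx": 0, "dy": 0, "dz": 0.02, "yaw": 0}, {"dx": 0, "dy": 0, "dz": 0.02, "yaw": 0}, {"dx": 0, "dy": 0, "dz": 0.02, "yaw": 0}]}}

```text
t: 3.63
tcp_pos: [0.5216, 0.1885, 0.1506]
tool_rot: [2.528, 1.865, -0.0]
contact_force: [0.3, -0.6, 0.4]
finger_gap: 0.0002
grip_force: 0.0
```

>>> {"name": "jog_arm", "arguments": {"steps": [{"dx": 0, "dy": 0, "dz": 0.015, "yaw": 0}, {"dx": 0, "dy": 0, "dz": 0.015, "yaw": 0}, {"dx": 0, "dy": 0, "dz": 0.01, "yaw": 0}, {"dx": 0, "dy": 0, "dz": 0.005, "yaw": 0}, {"dx": 0, "dy": 0, "dz": 0, "yaw": 0}, {"dx": 0, "dy": 0, "dz": 0, "yaw": 0}]}}

```text
t: 4.13
tcp_pos: [0.5221, 0.1892, 0.1069]
tool_rot: [2.527, 1.866, 0.001]
contact_force: [-0.4, 1.2, -0.4]
finger_gap: -0.0
grip_force: 0.0
```

```bash
python3 - <<'E'
from h import *
d=grab('wrist');s=ctrl.state();print(s['t'],s['tcp_pos'],s['contact_force'])
cv2.imwrite('pics/w3.png',d['img'][:,:,::-1])
E
```

```text
4.1833 [0.52229482 0.18947666 0.10715957] [ 0.07269591 -0.28572887 -0.25814585]
```

View pics/w3.png

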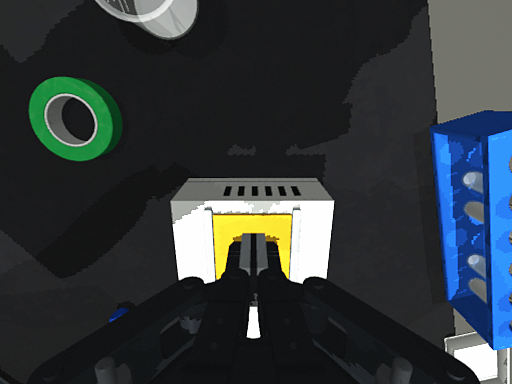

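The view shows the shut fingertips over the plate at (255,240) on the lug's far side, about 31 mm above push height. I'll go down and then push towards tool -x.

>>> {"name": "jog_arm", "arguments": {"steps": [{"dx": 0, "dy": -0.0005, "dz": 0.01, "yaw": 0}, {"dx": 0, "dy": 0, "dz": 0.01, "yaw": 0}, {"dx": 0, "dy": 0, "dz": 0.007, "yaw": 0}, {"dx": 0, "dy": 0, "dz": 0.003, "yaw": 0}, {"dx": 0, "dy": 0, "dz": 0, "yaw": 0}, {"dx": 0, "dy": 0, "dz": 0, "yaw": 0}]}}

```text
t: 4.68
tcp_pos: [0.5213, 0.1896, 0.0761]
tool_rot: [-2.527, -1.866, 0.001]
contact_force: [0.5, -0.9, 0.1]
finger_gap: 0.0002
grip_force: 0.0
```

>>> {"name": "jog_arm", "arguments": {"steps": [{"dx": -0.006, "dy": 0, "dz": 0, "yaw": 0}, {"dx": -0.006, "dy": 0, "dz": 0, "yaw": 0}, {"dx": -0.006, "dy": 0, "dz": 0, "yaw": 0}, {"dx": -0.006, "dy": 0, "dz": 0, "yaw": 0}, {"dx": -0.006, "dy": 0, "dz": 0, "yaw": 0}, {"dx": -0.006, "dy": 0, "dz": 0, "yaw": 0}, {"dx": -0.006, "dy": 0, "dz": 0, "yaw": 0}, {"dx": -0.006, "dy": 0, "dz": 0, "yaw": 0}]}}

```text
t: 5.35
tcp_pos: [0.5072, 0.1431, 0.0764]
tool_rot: [2.527, 1.866, 0.0]
contact_force: [1.5, 1.4, 1.3]
finger_gap: 0.0
grip_force: 0.6
```

>>> {"name": "jog_arm", "arguments": {"steps": [{"dx": -0.004, "dy": 0, "dz": 0, "yaw": 0}, {"dx": -0.004, "dy": 0, "dz": 0, "yaw": 0}, {"dx": -0.003, "dy": 0, "dz": 0, "yaw": 0}, {"dx": 0, "dy": 0, "dz": 0, "yaw": 0}, {"dx": 0, "dy": 0, "dz": 0, "yaw": 0}]}}

```text
t: 5.77
tcp_pos: [0.5039, 0.1331, 0.0762]
tool_rot: [-2.527, -1.866, 0.001]
contact_force: [0.1, -0.6, -0.4]
finger_gap: 0.0001
grip_force: 0.0
```

>>> {"name": "jog_arm", "arguments": {"steps": [{"dx": -0.002, "dy": 0, "dz": 0, "yaw": 0}, {"dx": -0.002, "dy": 0, "dz": 0, "yaw": 0}, {"dx": 0, "dy": 0, "dz": 0, "yaw": 0}, {"dx": 0, "dy": 0, "dz": 0, "yaw": 0}]}}

```text
t: 6.1
tcp_pos: [0.5028, 0.1294, 0.0762]
tool_rot: [2.527, 1.866, -0.0]
contact_force: [0.3, 0.5, 0.2]
finger_gap: 0.0002
grip_force: 0.0
```

```bash
cat > w.py <<'E'
from h import *
import sys
d=grab('wrist',sys.argv[1]);im=d['img'];s=ctrl.state();print(s['t'],s['tcp_pos'],s['contact_force'])
Rt=R.from_rotvec(s['tool_rot']).as_matrix();tool=lambda p:(Rt.T@(p-s['tcp_pos'])).round(4)
hsv=cv2.cvtColor(im,cv2.COLOR_RGB2HSV);H,S,V=[hsv[...,i].astype(int) for i in range(3)]
for n,lo,hi,z in(('yellow',18,35,.0685),('blue',100,130,.044)):
    m=((H>lo)&(H<hi)&(S>120)&(V>60)).astype(np.uint8);k,l,st,c=cv2.connectedComponentsWithStats(m)
    for i in range(1,k):
        if st[i,4]>150:
            x,y,w,h,_=st[i]; print(n,st[i],'ctr',tool(plane(d,(x+w/2,y+h/2),z)),'top',tool(plane(d,(x+w/2,y),z)),'bot',tool(plane(d,(x+w/2,y+h),z)))
E
python3 w.py w4.png
```

```text
6.15 [0.50284799 0.12938184 0.07626652] [ 0.8566746  -0.08581524  0.67519067]
yellow [ 206  221   95   62 3139] ctr [-0.0106  0.0002  0.0078] top [0.0113 0.0002 0.0078] bot [-0.0344  0.0002  0.0078]
blue [ 475   29   37  259 7905] ctr [0.0447 0.1582 0.0323] top [0.1195 0.1365 0.0322] bot [-0.0583  0.1881  0.0323]
blue [ 230  143   47   46 1696] ctr [0.0398 0.0002 0.0323] top [0.055  0.0002 0.0323] bot [0.0237 0.0002 0.0323]
blue [  81  278   46   47 1211] ctr [-0.0711 -0.1191  0.0323] top [-0.0487 -0.115   0.0323] bot [-0.095  -0.1234  0.0323]
```

View pics/w4.png

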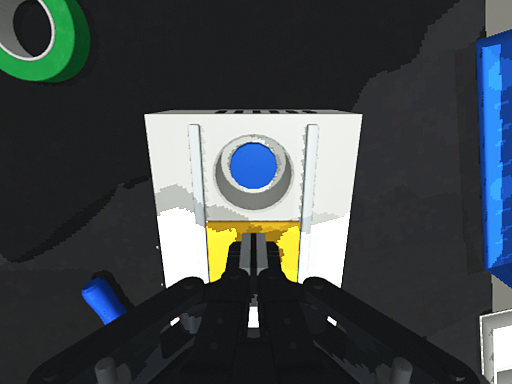

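The well is uncovered: blue key at (253,165), guard plate edge at row 221. The plate edge is 28.5 mm from the well axis against 32 mm when fully open, so about 3.5 mm remains. I'll push to the stop in small steps.

>>> {"name": "jog_arm", "arguments": {"steps": [{"dx": -0.0015, "dy": 0, "dz": 0, "yaw": 0}, {"dx": -0.0015, "dy": 0, "dz": 0, "yaw": 0}, {"dx": 0, "dy": 0, "dz": 0, "yaw": 0}, {"dx": 0, "dy": 0, "dz": 0, "yaw": 0}]}}

```text
t: 6.48
tcp_pos: [0.5019, 0.1264, 0.0763]
tool_rot: [2.527, 1.866, -0.0]
contact_force: [0.4, 0.6, 0.3]
finger_gap: -0.0002
grip_force: 0.0
```

>>> {"name": "jog_arm", "arguments": {"steps": [{"dx": -0.0007, "dy": 0, "dz": 0, "yaw": 0}, {"dx": 0, "dy": 0, "dz": 0, "yaw": 0}, {"dx": 0, "dy": 0, "dz": 0, "yaw": 0}]}}

```text
t: 6.73
tcp_pos: [0.5018, 0.126, 0.0763]
tool_rot: [-2.527, -1.866, -0.0]
contact_force: [0.1, 1.4, -0.2]
finger_gap: -0.0003
grip_force: 0.7
```

```bash
python3 w.py w5.png
```

```text
6.7833 [0.50183188 0.12594995 0.07633114] [-0.34105178  1.82732491 -0.00320706]
yellow [ 206  221   95   62 3134] ctr [-0.0106  0.0002  0.0078] top [0.0113 0.0002 0.0078] bot [-0.0344  0.0002  0.0078]
blue [ 477   24   35  260 7717] ctr [0.0478 0.1581 0.0323] top [0.122  0.1364 0.0324] bot [-0.0546  0.1879  0.0323]
blue [ 229  137   48   47 1726] ctr [ 0.0435 -0.0001  0.0323] top [ 0.0589 -0.0001  0.0323] bot [ 0.0273 -0.0001  0.0323]
blue [  80  275   49   50 1297] ctr [-0.0696 -0.1184  0.0323] top [-0.046  -0.1142  0.0323] bot [-0.095  -0.123   0.0323]
```

>>> {"name": "jog_arm", "arguments": {"steps": [{"dx": -0.0007, "dy": 0, "dz": 0, "yaw": 0}, {"dx": 0, "dy": 0, "dz": 0, "yaw": 0}, {"dx": 0, "dy": 0, "dz": 0, "yaw": 0}]}}

```text
t: 7.03
tcp_pos: [0.5018, 0.1259, 0.0764]
tool_rot: [-2.526, -1.866, -0.002]
contact_force: [1.0, 6.0, -0.8]
finger_gap: 0.0002
grip_force: 3.3
```

>>> {"name": "jog_arm", "arguments": {"steps": [{"dx": -0.0007, "dy": 0, "dz": 0, "yaw": 0}, {"dx": 0, "dy": 0, "dz": 0, "yaw": 0}, {"dx": 0, "dy": 0, "dz": 0, "yaw": 0}]}}

```text
t: 7.28
tcp_pos: [0.5018, 0.1258, 0.0764]
tool_rot: [-2.525, -1.866, -0.003]
contact_force: [2.4, 12.3, -3.1]
finger_gap: 0.0003
grip_force: 5.5
```

```bash
python3 w.py w6.png
```

```text
7.3333 [0.50180899 0.12574811 0.07644259] [ 2.67870088  9.39287591 -4.17035097]
yellow [ 206  220   94   63 3144] ctr [-0.0103 -0.0001  0.0079] top [ 0.0119 -0.0001  0.008 ] bot [-0.0344 -0.0001  0.0079]
blue [ 476   24   36  260 7751] ctr [0.0477 0.1579 0.0326] top [0.1221 0.1364 0.0327] bot [-0.0546  0.1874  0.0323]
blue [ 229  137   48   47 1725] ctr [ 0.0435 -0.0001  0.0326] top [ 0.0588 -0.0001  0.0326] bot [ 0.0272 -0.0001  0.0325]
blue [  80  274   48   51 1306] ctr [-0.0691 -0.1187  0.0323] top [-0.0451 -0.1144  0.0323] bot [-0.0949 -0.1233  0.0322]
```

The guard is at its stop: force rose to about 12 N with no further motion. I'll back off, rise, and go over the well.

>>> {"name": "jog_arm", "arguments": {"steps": [{"dx": 0.006, "dy": 0, "dz": 0, "yaw": 0}, {"dx": 0.009, "dy": 0, "dz": -0.006, "yaw": 0}, {"dx": 0.01, "dy": 0, "dz": -0.004, "yaw": 0}, {"dx": 0.01, "dy": 0, "dz": 0, "yaw": 0}, {"dx": 0.01, "dy": 0, "dz": 0, "yaw": 0}, {"dx": 0, "dy": 0, "dz": 0, "yaw": 0}, {"dx": 0, "dy": 0, "dz": 0, "yaw": 0}]}}

```text
t: 7.92
tcp_pos: [0.5146, 0.1682, 0.086]
tool_rot: [-2.526, -1.868, 0.001]
contact_force: [0.4, 0.2, 0.7]
finger_gap: 0.0
grip_force: 0.0
```

```bash
python3 w.py w7.png
```

```text
7.9667 [0.51441982 0.16778322 0.08601314] [0.42603558 0.60856408 0.15966727]
yellow [247 307  13  27 269] ctr [-0.0753  0.0003  0.0175] top [-0.0627  0.0003  0.0175] bot [-0.0885  0.0003  0.0176]
blue [  453    84    59   256 10505] ctr [0.0028 0.1706 0.0419] top [0.0914 0.146  0.0419] bot [-0.1218  0.2052  0.042 ]
blue [ 233  197   41   37 1198] ctr [-0.      0.0003  0.042 ] top [0.0147 0.0003 0.042 ] bot [-0.0155  0.0003  0.042 ]
blue [ 95 305  27  23 364] ctr [-0.0952 -0.1246  0.0421] top [-0.0829 -0.1225  0.0421] bot [-0.1079 -0.1268  0.0421]
```

View pics/w7.png

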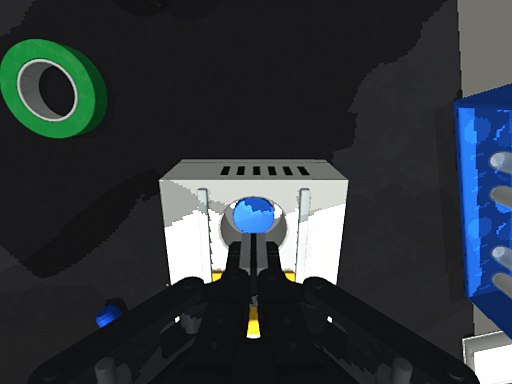

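The fingertips at (253,235) are centred over the well, with the key at (253,215). I'll descend into it.

>>> {"name": "jog_arm", "arguments": {"steps": [{"dx": -0.0005, "dy": 0, "dz": 0.008, "yaw": 0}, {"dx": 0, "dy": 0, "dz": 0.008, "yaw": 0}, {"dx": 0, "dy": 0, "dz": 0.008, "yaw": 0}, {"dx": 0, "dy": 0, "dz": 0.005, "yaw": 0}, {"dx": 0, "dy": 0, "dz": 0.005, "yaw": 0}, {"dx": 0, "dy": 0, "dz": 0.003, "yaw": 0}, {"dx": 0, "dy": 0, "dz": 0, "yaw": 0}]}}

```text
t: 8.55
tcp_pos: [0.5141, 0.1669, 0.0486]
tool_rot: [-2.527, -1.866, 0.002]
contact_force: [-0.6, -0.3, 0.2]
finger_gap: 0.0
grip_force: 0.0
```

>>> {"name": "jog_arm", "arguments": {"steps": [{"dx": 0, "dy": 0, "dz": 0.003, "yaw": 0}, {"dx": 0, "dy": 0, "dz": 0.002, "yaw": 0}, {"dx": 0, "dy": 0, "dz": 0.001, "yaw": 0}, {"dx": 0, "dy": 0, "dz": 0.001, "yaw": 0}, {"dx": 0, "dy": 0, "dz": 0, "yaw": 0}]}}

```text
t: 8.97
tcp_pos: [0.5147, 0.1672, 0.0424]
tool_rot: [2.527, 1.866, 0.001]
contact_force: [0.1, 0.0, 4.6]
finger_gap: 0.0002
grip_force: 1.6
```

>>> {"name": "jog_arm", "arguments": {"steps": [{"dx": 0, "dy": 0, "dz": 0.0015, "yaw": 0}, {"dx": 0, "dy": 0, "dz": 0.0015, "yaw": 0}, {"dx": 0, "dy": 0, "dz": 0.001, "yaw": 0}, {"dx": 0, "dy": 0, "dz": 0, "yaw": 0}, {"dx": 0, "dy": 0, "dz": 0, "yaw": 0}]}}

```text
t: 9.38
tcp_pos: [0.5147, 0.1672, 0.0384]
tool_rot: [2.527, 1.866, 0.001]
contact_force: [-0.7, -0.4, 6.3]
finger_gap: -0.0
grip_force: 2.8
```

>>> {"name": "jog_arm", "arguments": {"steps": [{"dx": 0, "dy": 0, "dz": 0.0007, "yaw": 0}, {"dx": 0, "dy": 0, "dz": 0.0005, "yaw": 0}, {"dx": 0, "dy": 0, "dz": 0, "yaw": 0}, {"dx": 0, "dy": 0, "dz": 0, "yaw": 0}]}}

```text
t: 9.72
tcp_pos: [0.5147, 0.1672, 0.0378]
tool_rot: [2.527, 1.866, 0.001]
contact_force: [-4.2, -1.3, 17.3]
finger_gap: 0.0003
grip_force: 8.6
```

The key is fully down: 17 N and z has stopped changing. I'll hold for about 2.7 s.

>>> {"name": "jog_arm", "arguments": {"steps": [{"dx": 0, "dy": 0, "dz": 0, "yaw": 0}, {"dx": 0, "dy": 0, "dz": 0, "yaw": 0}, {"dx": 0, "dy": 0, "dz": 0, "yaw": 0}, {"dx": 0, "dy": 0, "dz": 0, "yaw": 0}, {"dx": 0, "dy": 0, "dz": 0, "yaw": 0}, {"dx": 0, "dy": 0, "dz": 0, "yaw": 0}, {"dx": 0, "dy": 0, "dz": 0, "yaw": 0}, {"dx": 0, "dy": 0, "dz": 0, "yaw": 0}]}}

```text
t: 10.38
tcp_pos: [0.5147, 0.1672, 0.0378]
tool_rot: [2.527, 1.866, 0.001]
contact_force: [-4.7, -2.4, 18.6]
finger_gap: -0.0001
grip_force: 8.6
```

>>> {"name": "jog_arm", "arguments": {"steps": [{"dx": 0, "dy": 0, "dz": 0, "yaw": 0}, {"dx": 0, "dy": 0, "dz": 0, "yaw": 0}, {"dx": 0, "dy": 0, "dz": 0, "yaw": 0}, {"dx": 0, "dy": 0, "dz": 0, "yaw": 0}, {"dx": 0, "dy": 0, "dz": 0, "yaw": 0}, {"dx": 0, "dy": 0, "dz": 0, "yaw": 0}, {"dx": 0, "dy": 0, "dz": 0, "yaw": 0}, {"dx": 0, "dy": 0, "dz": 0, "yaw": 0}]}}

```text
t: 11.05
tcp_pos: [0.5147, 0.1672, 0.0379]
tool_rot: [2.527, 1.866, 0.001]
contact_force: [-4.9, -1.8, 17.2]
finger_gap: -0.0003
grip_force: 8.6
```

>>> {"name": "jog_arm", "arguments": {"steps": [{"dx": 0, "dy": 0, "dz": 0, "yaw": 0}, {"dx": 0, "dy": 0, "dz": 0, "yaw": 0}, {"dx": 0, "dy": 0, "dz": 0, "yaw": 0}, {"dx": 0, "dy": 0, "dz": 0, "yaw": 0}, {"dx": 0, "dy": 0, "dz": 0, "yaw": 0}, {"dx": 0, "dy": 0, "dz": 0, "yaw": 0}, {"dx": 0, "dy": 0, "dz": 0, "yaw": 0}, {"dx": 0, "dy": 0, "dz": 0, "yaw": 0}]}}

```text
t: 11.72
tcp_pos: [0.5148, 0.1672, 0.0379]
tool_rot: [2.527, 1.866, 0.001]
contact_force: [-5.2, -2.9, 16.4]
finger_gap: -0.0003
grip_force: 8.6
```

>>> {"name": "jog_arm", "arguments": {"steps": [{"dx": 0, "dy": 0, "dz": 0, "yaw": 0}, {"dx": 0, "dy": 0, "dz": 0, "yaw": 0}, {"dx": 0, "dy": 0, "dz": 0, "yaw": 0}, {"dx": 0, "dy": 0, "dz": 0, "yaw": 0}, {"dx": 0, "dy": 0, "dz": 0, "yaw": 0}, {"dx": 0, "dy": 0, "dz": 0, "yaw": 0}, {"dx": 0, "dy": 0, "dz": 0, "yaw": 0}, {"dx": 0, "dy": 0, "dz": 0, "yaw": 0}]}}

```text
t: 12.38
tcp_pos: [0.5147, 0.1672, 0.0379]
tool_rot: [2.527, 1.866, 0.001]
contact_force: [-4.4, -2.1, 16.9]
finger_gap: -0.0002
grip_force: 8.6
```

Held for over 2.7 s. I'll rise, cross over the lug, and come down on its -y side.

>>> {"name": "jog_arm", "arguments": {"steps": [{"dx": 0, "dy": 0, "dz": -0.006, "yaw": 0}, {"dx": 0, "dy": 0, "dz": -0.015, "yaw": 0}, {"dx": 0, "dy": 0, "dz": -0.02, "yaw": 0}, {"dx": 0, "dy": 0, "dz": -0.02, "yaw": 0}, {"dx": 0, "dy": 0, "dz": -0.02, "yaw": 0}, {"dx": -0.005, "dy": 0, "dz": 0, "yaw": 0}, {"dx": -0.02, "dy": 0, "dz": 0, "yaw": 0}, {"dx": -0.02, "dy": 0, "dz": 0, "yaw": 0}]}}

```text
t: 13.05
tcp_pos: [0.501, 0.1239, 0.1177]
tool_rot: [2.526, 1.868, 0.0]
contact_force: [-0.8, -0.4, -0.7]
finger_gap: -0.0001
grip_force: 0.0
```

>>> {"name": "jog_arm", "arguments": {"steps": [{"dx": -0.02, "dy": 0, "dz": 0, "yaw": 0}, {"dx": -0.02, "dy": 0, "dz": 0, "yaw": 0}, {"dx": -0.003, "dy": 0, "dz": 0, "yaw": 0}, {"dx": 0, "dy": 0, "dz": 0, "yaw": 0}, {"dx": 0, "dy": 0, "dz": 0, "yaw": 0}]}}

```text
t: 13.47
tcp_pos: [0.4887, 0.0832, 0.1179]
tool_rot: [-2.527, -1.866, -0.0]
contact_force: [-0.4, 0.4, -0.3]
finger_gap: -0.0003
grip_force: 0.0
```

```bash
python3 w.py w8.png
```

```text
13.5167 [0.48878553 0.08349708 0.11791724] [ 0.38574508 -0.35033222  0.33636848]
yellow [ 212  139   82   73 5688] ctr [ 0.0281 -0.0001  0.0494] top [ 0.0548 -0.      0.0494] bot [-0.0012 -0.0001  0.0494]
blue [  452     0    60   227 10036] ctr [0.0705 0.1768 0.0739] top [0.1451 0.1562 0.0739] bot [-0.0268  0.2036  0.0739]
blue [ 232   69   42   44 1425] ctr [0.087  0.     0.0739] top [0.1022 0.     0.0739] bot [0.0711 0.     0.0739]
blue [  96  213   51   66 1537] ctr [-0.0455 -0.1201  0.0739] top [-0.0127 -0.1148  0.0739] bot [-0.0814 -0.1258  0.0739]
```

View pics/w8.png

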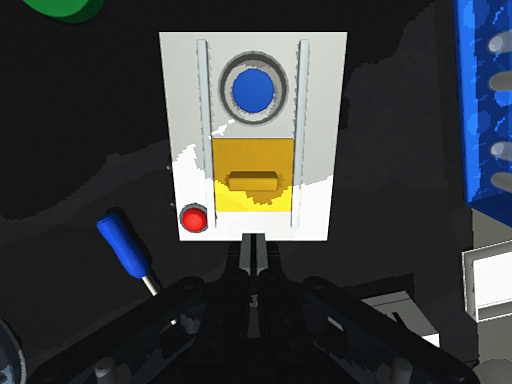

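The guard is fully open, with the plate edge 32 mm from the well axis, and the key at (253,90) is up again. The lug at (253,181) has its near face about 11 mm ahead of the fingertip. I'll go down and push it shut.

>>> {"name": "jog_arm", "arguments": {"steps": [{"dx": 0, "dy": 0, "dz": 0.01, "yaw": 0}, {"dx": 0, "dy": 0, "dz": 0.012, "yaw": 0}, {"dx": 0, "dy": 0, "dz": 0.01, "yaw": 0}, {"dx": 0, "dy": 0, "dz": 0.006, "yaw": 0}, {"dx": 0, "dy": 0, "dz": 0.0035, "yaw": 0}, {"dx": 0, "dy": 0, "dz": 0, "yaw": 0}, {"dx": 0, "dy": 0, "dz": 0, "yaw": 0}]}}

```text
t: 14.1
tcp_pos: [0.4887, 0.0831, 0.0766]
tool_rot: [-2.527, -1.866, 0.0]
contact_force: [1.2, -0.9, 0.7]
finger_gap: -0.0
grip_force: 0.0
```

>>> {"name": "jog_arm", "arguments": {"steps": [{"dx": 0.006, "dy": 0, "dz": 0, "yaw": 0}, {"dx": 0.006, "dy": 0, "dz": 0, "yaw": 0}, {"dx": 0.006, "dy": 0, "dz": 0, "yaw": 0}, {"dx": 0.006, "dy": 0, "dz": 0, "yaw": 0}, {"dx": 0.006, "dy": 0, "dz": 0, "yaw": 0}, {"dx": 0.006, "dy": 0, "dz": 0, "yaw": 0}, {"dx": 0.006, "dy": 0, "dz": 0, "yaw": 0}, {"dx": 0.006, "dy": 0, "dz": 0, "yaw": 0}]}}

```text
t: 14.77
tcp_pos: [0.5029, 0.1295, 0.0766]
tool_rot: [2.527, 1.866, -0.0]
contact_force: [-1.0, -1.0, 1.3]
finger_gap: 0.0002
grip_force: 0.6
```

>>> {"name": "jog_arm", "arguments": {"steps": [{"dx": 0.006, "dy": 0, "dz": 0, "yaw": 0}, {"dx": 0.004, "dy": 0, "dz": 0, "yaw": 0}, {"dx": 0.003, "dy": 0, "dz": 0, "yaw": 0}, {"dx": 0.002, "dy": 0, "dz": 0, "yaw": 0}, {"dx": 0.002, "dy": 0, "dz": 0, "yaw": 0}, {"dx": 0, "dy": 0, "dz": 0, "yaw": 0}, {"dx": 0, "dy": 0, "dz": 0, "yaw": 0}]}}

```text
t: 15.35
tcp_pos: [0.5076, 0.1451, 0.0766]
tool_rot: [-2.527, -1.866, 0.0]
contact_force: [0.8, 0.2, 0.1]
finger_gap: 0.0
grip_force: 0.0
```

```bash
python3 w.py w9.png
```

```text
15.4 [0.50763588 0.14508308 0.07657553] [-0.43804148  0.52465421 -0.08094685]
yellow [ 203  170  101   85 7359] ctr [0.0169 0.0002 0.0081] top [0.0435 0.0002 0.0081] bot [-0.0129  0.0002  0.0081]
blue [ 469   53   43  256 8885] ctr [0.0292 0.1609 0.0326] top [0.1073 0.1386 0.0326] bot [-0.079   0.192   0.0325]
blue [ 85 292  37  36 834] ctr [-0.0797 -0.1212  0.0326] top [-0.062  -0.118   0.0326] bot [-0.0985 -0.1246  0.0326]
```

About 6–8 mm is left. I'll continue gently to the stop.

>>> {"name": "jog_arm", "arguments": {"steps": [{"dx": 0.002, "dy": 0, "dz": 0, "yaw": 0}, {"dx": 0.002, "dy": 0, "dz": 0, "yaw": 0}, {"dx": 0.0015, "dy": 0, "dz": 0, "yaw": 0}, {"dx": 0, "dy": 0, "dz": 0, "yaw": 0}, {"dx": 0, "dy": 0, "dz": 0, "yaw": 0}]}}

```text
t: 15.82
tcp_pos: [0.5094, 0.1505, 0.0766]
tool_rot: [-2.527, -1.867, -0.0]
contact_force: [0.1, -0.5, 0.4]
finger_gap: -0.0002
grip_force: 0.0
```

>>> {"name": "jog_arm", "arguments": {"steps": [{"dx": 0.001, "dy": 0, "dz": 0, "yaw": 0}, {"dx": 0, "dy": 0, "dz": 0, "yaw": 0}, {"dx": 0, "dy": 0, "dz": 0, "yaw": 0}]}}

```text
t: 16.07
tcp_pos: [0.5097, 0.1514, 0.0766]
tool_rot: [-2.527, -1.866, -0.0]
contact_force: [0.0, 0.1, -0.2]
finger_gap: -0.0002
grip_force: 0.0
```

>>> {"name": "jog_arm", "arguments": {"steps": [{"dx": 0.0007, "dy": 0, "dz": 0, "yaw": 0}, {"dx": 0, "dy": 0, "dz": 0, "yaw": 0}, {"dx": 0, "dy": 0, "dz": 0, "yaw": 0}]}}

```text
t: 16.32
tcp_pos: [0.5098, 0.152, 0.0766]
tool_rot: [-2.527, -1.866, -0.0]
contact_force: [-0.9, -0.0, 0.2]
finger_gap: 0.0
grip_force: 0.2
```

>>> {"name": "jog_arm", "arguments": {"steps": [{"dx": 0.0007, "dy": 0, "dz": 0, "yaw": 0}, {"dx": 0, "dy": 0, "dz": 0, "yaw": 0}, {"dx": 0, "dy": 0, "dz": 0, "yaw": 0}]}}

```text
t: 16.57
tcp_pos: [0.51, 0.1527, 0.0766]
tool_rot: [-2.527, -1.866, -0.0]
contact_force: [-0.9, -0.8, 0.7]
finger_gap: 0.0
grip_force: 0.2
```

>>> {"name": "jog_arm", "arguments": {"steps": [{"dx": 0.0007, "dy": 0, "dz": 0, "yaw": 0}, {"dx": 0, "dy": 0, "dz": 0, "yaw": 0}, {"dx": 0, "dy": 0, "dz": 0, "yaw": 0}]}}

```text
t: 16.82
tcp_pos: [0.5101, 0.1529, 0.0766]
tool_rot: [2.527, 1.866, -0.001]
contact_force: [-0.6, -4.3, 2.4]
finger_gap: -0.0003
grip_force: 2.5
```

```bash
python3 w.py w10.png
```

```text
16.8667 [0.5101051  0.15288946 0.07659378] [-1.51801706 -5.56186414  3.19422578]
yellow [ 203  171  100   85 7308] ctr [ 0.0161 -0.0001  0.0081] top [ 0.0428 -0.0001  0.0081] bot [-0.0137 -0.0001  0.0081]
blue [ 466   64   46  255 9210] ctr [0.0216 0.1622 0.0326] top [0.1014 0.1394 0.0325] bot [-0.0895  0.1939  0.0327]
blue [ 86 299  34  31 654] ctr [-0.0845 -0.1225  0.0327] top [-0.0689 -0.1197  0.0326] bot [-0.1008 -0.1255  0.0327]
```

>>> {"name": "jog_arm", "arguments": {"steps": [{"dx": 0.0006, "dy": 0, "dz": 0, "yaw": 0}, {"dx": 0, "dy": 0, "dz": 0, "yaw": 0}, {"dx": 0, "dy": 0, "dz": 0, "yaw": 0}]}}

```text
t: 17.12
tcp_pos: [0.5101, 0.153, 0.0766]
tool_rot: [2.527, 1.865, -0.002]
contact_force: [-2.0, -9.7, 3.9]
finger_gap: -0.0002
grip_force: 4.7
```

>>> {"name": "jog_arm", "arguments": {"steps": [{"dx": -0.006, "dy": 0, "dz": 0, "yaw": 0}, {"dx": -0.01, "dy": 0, "dz": 0, "yaw": 0}, {"dx": -0.01, "dy": 0, "dz": -0.02, "yaw": 0}, {"dx": -0.01, "dy": 0, "dz": -0.03, "yaw": 0}, {"dx": -0.01, "dy": 0, "dz": -0.03, "yaw": 0}, {"dx": 0, "dy": 0, "dz": -0.03, "yaw": 0}, {"dx": 0, "dy": 0, "dz": 0, "yaw": 0}, {"dx": 0, "dy": 0, "dz": 0, "yaw": 0}]}}

```text
t: 17.78
tcp_pos: [0.4977, 0.1096, 0.1881]
tool_rot: [2.527, 1.865, 0.005]
contact_force: [0.1, -0.6, -1.2]
finger_gap: -0.0002
grip_force: 0.0
```

```bash
python3 w.py w11.png; python3 - <<'E'
from h import *
d=grab('top');s=ctrl.state();Rt=R.from_rotvec(s['tool_rot']).as_matrix();print((Rt.T@(np.array([.5145,.1673,.0685])-s['tcp_pos'])).round(4))
E
```

```text
17.8333 [0.49694783 0.1095862  0.1867553 ] [-0.40804555 -0.08528146 -0.4653202 ]
yellow [ 220   93   64   60 3703] ctr [0.0602 0.     0.1183] top [8.690e-02 1.000e-04 1.183e-01] bot [ 0.0316 -0.      0.1183]
blue [  399     5   101   221 13728] ctr [0.0653 0.2027 0.1429] top [0.1624 0.1798 0.143 ] bot [-0.0604  0.2324  0.1429]
blue [129 212  39  52 837] ctr [-0.0753 -0.1237  0.1426] top [-0.0416 -0.1194  0.1426] bot [-0.1115 -0.1283  0.1426]
[0.0604 0.0003 0.1175]
```

View pics/w11.png

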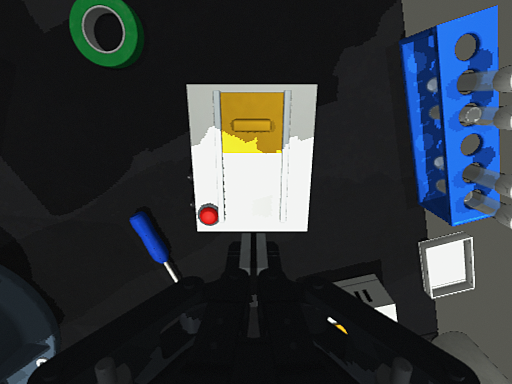

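The guard is back over the well: plate at (252,123), centred on it to within 1 mm. It was pushed until its stop gave about 10 N, and the contact positions match the full 60 mm of travel. The tool is clear at z≈0.187, so I'm handing in.

```bash
python3 -c "
from plant import ctrl
print(ctrl.close_job())"
```

```text
the job is handed in; nothing more can be done
None
```

I pushed the red-lamp controller's guard fully open, held its blue key at the bottom for about 2.7 s, and pushed the guard fully shut again. I handed the job in at about 18 s with the arm clear; the hand-in gave no verdict.

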